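# Fill the last two places in the vial pot

### The arm

A 6-joint arm with a two-finger parallel gripper is mounted at the origin on the work surface. World frame = base frame: x ahead of the robot, y to its left, z up, the work surface at z = 0. Lengths are in m, angles in rad, forces in N, time in s.
With the tool pointing down it reaches from about 0.25 to 0.775 m from the base axis. Payload 8.9 kg.
Tool frame: the origin (TCP) lies at the very end of the fingers, on their centre line; the grasp point (between the pads) lies manip.grip_depth behind it (manip.grip_depth is the distance from the TCP to the grasp point, in m); z points along the fingers, y is the line along which they close (so a half turn about z gives the same grasp; the last joint's range is limited). The gripper opens to 85 mm and grips with 20 to 120 N. Pads are 22 mm wide; open, the fingers measure 114 mm over their backs; the gripper's body (76 mm by 85 mm) begins 54 mm behind the grasp point. The pads swing forward as they close: fully open they stand 13 mm farther back than shut.
Start: joints at [1.008, 0.291, -0.153, 1.127, 0, 1.431], TCP at [0.216, 0.479, 0.231] pointing down, gripper open.
Joint ranges: [-2.52, 2.52], [-0.91, 1.74], [-1.3, 1.37], [-1.96, 2.02], [-1.52, 1.47], [-3.14, 3.14]. Speed limits (rad/s): [2.22, 2.22, 2.79, 3.14, 3.14, 3.14].

### API

Orientations are given as a rotation vector (axis times angle).
In Python, from station import manip gives the robot as it stands. The module is installed in compiled form; this text tells all that it offers.
- The arm moves only by the tool play_rows, never from a script. Its argument "deltas" is a list of rows, each a list of 3 entries, a list of its own where there are three numbers: the shift along the tool's x, y, z in mm, then the turn about the tool's z in degrees, then the opening, from -1 (shut) to 1 (fully open). A call has exactly 10 rows; each row shifts and turns the commanded pose from where the row before left it, along the tool's axes as they then stand; what a row does not reach is not made up. A row lasts 1/10 s, in which the tool goes at most 50 mm and 8.59 degrees, less where a joint would pass 70% of its speed; a pose out of reach is approached as far as the arm can. A call is refused whole if a number of a shift passes 50 or a number of a turn 8.59, either way. A call with a gripper value outside its range is refused whole. The fingers move at their own pace and stop on an object; "newtons" is the grip in N (left out, the last holds). Time passes only in rows, so rows that do not move let the fingers close, or fill a call up. It gives the time, the measured TCP pose, the force, the opening and the grip force at its end, in the units of the state.
- manip.read_state(): the state, without advancing time (a new reading comes with each control period).
- manip.get_image(name): name is "side" or "top" or "wrist"; returns a dict with "frame" (480x640x3 uint8, red, green, blue), "intrinsics" (3x3 intrinsics, pixels), "rvec" (rotation vector, rad) and "tvec" (3), from world to camera coordinates, as OpenCV has them; the wrist camera has in their place "mount" (4x4, takes a point from camera to tool coordinates, whose origin is the TCP and whose axes are the flange's). Camera axes: x right, y down, z forward; pixel columns grow to the right and rows downward; lengths in m; the calibration is good to about 2 mm. A picture is of the moment at which its call begins: read the wrist's pose just before it. There is no depth.
- manip.hand_in(): hands the job in; it is judged then, once.
The state is a dict: "time": time; "joint_pos": joint angles; "joint_vel": joint speeds; "joint_efforts": joint torques, N m; "ee_pos": TCP position; "tool_rot": TCP orientation; "force": force on the tool from outside, world axes, zero at the start; "moment": the same for the moment, N m; "gripper_width": opening from 0.0 (shut) to 1.0 (fully open); "finger_force": force on a finger pad.
Only numpy, scipy, OpenCV 4.12 (cv2) and the standard library are available. Lean on these libraries where they do the work, as an engineer would, in place of code of your own. Each camera call takes 0.05 s, during which the arm holds its last target. There are 200 camera calls.

### The job

Stand the two blue-capped tubes upright in the two free places of the round metal pot, one in each, so that they complete the hexagon around the middle vial. Lower them gently to the floor of the pot rather than dropping them, and leave the orange-capped tube standing where it is.

Things in the scene. Friction and masses are not known exactly. Their poses are not given: they have to be found in the camera images.
- tube_blue1: Upright lidded sample tube with a flat foot: milky white body 30 mm in diameter, blue cap 34 mm in diameter covering the top 22 mm; 115 mm tall in all, about 70 g. It stands free on the bench, well apart from the others. Origin: centre of its underside; z points up along the tube.
- tube_blue2: Upright lidded sample tube with a flat foot: milky white body 30 mm in diameter, blue cap 34 mm in diameter covering the top 22 mm; 115 mm tall in all, about 70 g. It stands free on the bench, well apart from the others. Origin: centre of its underside; z points up along the tube. Either blue-capped tube may go in either free place.
- tube_orange: Upright lidded sample tube with a flat foot: milky white body 30 mm in diameter, orange cap 34 mm in diameter covering the top 22 mm; 115 mm tall in all, about 70 g. It stands free on the bench, well apart from the others. Origin: centre of its underside; z points up along the tube. Not wanted: it stays where it stands.
- pot: Round open metal pot, fixed; 128 mm outside, 50 mm high, wall 4, floor 5 thick. Origin: centre of underside, z up. Seven places: the middle and six round it, 37 mm out. Five hold loose brown vials with white caps (28 mm wide, tops 66 mm above the bench). The two free places lie opposite, at y = +37 and -37 mm, x = 0 in the pot's frame; a centred tube has 7 mm to the wall, 8 mm to the vials.
Not all that is in view belongs to the job. Leave any yellow look-alike of the tube_blue1 alone.

How it is judged:
By the outcome, as a careful person would: the job done as asked, in the order asked, and still so for the second after the job is handed in, with the robot touching nothing.
It also fails if it takes over 54 s, if anything falls off the work surface, if the arm or the gripper's body presses on something with over 40 N, if the wrist force passes 120 N, or if a joint passes its speed limit or range.

## Working session

There is one attempt and no reset: what is moved stays moved. The work goes in short steps, Python scripts to look and compute and a tool call to move; the robot and the scene stay as the last step left them, time stands still between calls to the robot, and variables do not carry over. Pictures are saved under pics/ and viewed, at most 12 in all, crops included, and the job is handed in when it is done.

Besides the shell and the picture viewer there is one more tool, called after "Emit:" by a JSON object that holds its "op" and its "data", one argument or row to a line. play_rows: Moves the arm, as the interface text tells. Its arguments: {"type":"object","properties":{"deltas":{"type":"array"},"newtons":{"type":"number"}},"required":["deltas"]}

```bash
mkdir -p pics
python3 - <<'E'
from station import manip
import cv2,numpy as np,pickle
s=manip.read_state();print(s['time'],s['ee_pos'],s['tool_rot'],manip.grip_depth,s['force'])
d={n:manip.get_image(n) for n in('side','top','wrist')}
pickle.dump(d,open('d.pkl','wb'))
for n in('side','top'):cv2.imwrite(f'pics/{n}.png',d[n]['frame'][...,::-1])
for n in d:print(n,{k:np.round(v,3).tolist() for k,v in d[n].items() if k!='frame'})
E
```

```text
0.0 [0.21565495 0.47818916 0.23073159] [-6.60657459e-01 -3.07086269e+00  1.92470365e-03] 0.0187 [ 0.19461768 -0.41395943 -0.27650362]
side {'intrinsics': [[539.32, 0.0, 317.63], [0.0, 539.32, 237.396], [0.0, 0.0, 1.0]], 'rvec': [0.388, -2.819, 1.037], 'tvec': [0.53, 0.144, 0.956]}
top {'intrinsics': [[457.945, 0.0, 315.474], [0.0, 457.945, 245.542], [0.0, 0.0, 1.0]], 'rvec': [2.221, -2.183, 0.048], 'tvec': [0.011, 0.552, 0.892]}
wrist {'intrinsics': [[425.115, 0.0, 320.795], [0.0, 425.115, 242.966], [0.0, 0.0, 1.0]], 'mount': [[0.001, -0.965, -0.261, 0.066], [1.0, 0.001, -0.0, -0.001], [0.0, -0.261, 0.965, -0.142], [0.0, 0.0, 0.0, 1.0]]}
```

View pics/top.png

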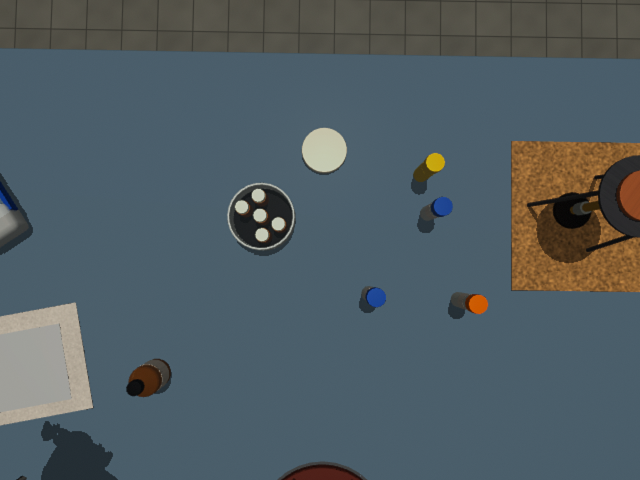

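View pics/side.png

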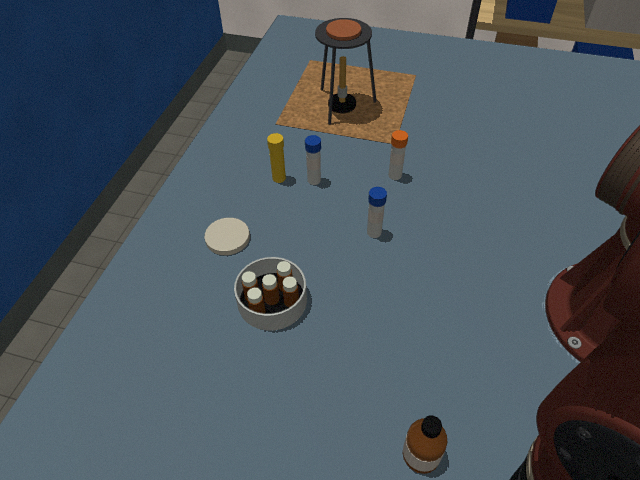

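Top view: blue caps at (442,206) and (376,297), orange at (477,304), yellow look-alike at (435,162), pot at (261,217) with free places near (276,204) and (245,227). Side view agrees.

```bash
cat > h.py <<'E'
import numpy as np,cv2
def ray(K,R,t,px,z):
    # world->cam R,t ; intersect with plane z
    c=-R.T@t; d=R.T@np.linalg.inv(K)@np.array([px[0],px[1],1.]); return c+d*(z-c[2])/d[2]
def cam(im,s=None):
    K=im['intrinsics']
    if 'mount' in im:
        T=np.eye(4);T[:3,:3]=cv2.Rodrigues(np.array(s['tool_rot']))[0];T[:3,3]=s['ee_pos']
        W=np.linalg.inv(T@im['mount']);return K,W[:3,:3],W[:3,3]
    return K,cv2.Rodrigues(np.array(im['rvec']))[0],np.array(im['tvec']).ravel()
def blobs(m,amin=30):
    n,l,st,c=cv2.connectedComponentsWithStats(m.astype(np.uint8));return [(c[i],st[i,4],st[i]) for i in range(1,n) if st[i,4]>amin]
E
python3 - <<'E'
from h import *;import pickle
d=pickle.load(open('d.pkl','rb'))
for n in('top','side'):
    im=d[n];C=cam(im);h=cv2.cvtColor(im['frame'],cv2.COLOR_RGB2HSV);H,S,V=[h[...,i].astype(int) for i in range(3)]
    print(n,-C[1].T@C[2])
    roi=np.zeros(H.shape,bool)
    if n=='top': roi[120:350,200:500]=1
    else: roi[100:330,225:420]=1
    for nm,m,z in(('blue',(H>105)&(H<130)&(S>180)&(V>80),.105),('orange',(H>5)&(H<18)&(S>200)&(V>150),.105),('white',(S<50)&(V>180),.066)):
        for c,a,b in blobs(m&roi,25):print(nm,c.round(1),a,b[:4],ray(*C,c,z).round(4))
# pot rim: outer ellipse
im=d['top'];h=im['frame'].astype(int)
C=cam(im)
for px in[(228,217),(295,217),(261,183),(261,251)]:print(ray(*C,px,.05).round(4))
f=im['frame'][170:265,215:310][...,::-1]
w=d['wrist']['frame'][...,::-1]
o=np.hstack([cv2.resize(f,(480,480),interpolation=2)])
cv2.imwrite('pics/pot.png',o)
E
```

```text
top [0.51536308 0.02238661 0.91347137]
blue [442.5 205.9] 270 [434 197  18  19] [ 0.6225 -0.2038  0.105 ]
blue [375.8 297. ] 284 [367 288  19  19] [ 0.4594 -0.0872  0.105 ]
orange [477.9 303.9] 275 [469 295  19  19] [ 0.4505 -0.267   0.105 ]
white [323.9 149.4] 1507 [302 128  44  44] [0.7298 0.0077 0.066 ]
white [257.6 194.6] 119 [252 189  12  12] [0.6428 0.1296 0.066 ]
white [241.1 206.3] 120 [235 201  13  12] [0.6205 0.1597 0.066 ]
white [259.4 214.6] 120 [254 209  12  12] [0.6055 0.1255 0.066 ]
white [277.6 223.4] 119 [272 218  12  12] [0.5898 0.0913 0.066 ]
white [261.4 234.2] 121 [256 228  12  13] [0.5691 0.1209 0.066 ]
side [0.35363115 0.63437304 0.82964789]
blue [312.4 140.2] 127 [305 135  16  11] [ 0.6221 -0.2118  0.105 ]
blue [377.4 192.6] 171 [369 187  17  13] [ 0.4589 -0.0948  0.105 ]
orange [399.6 135. ] 117 [392 130  16  10] [ 0.4494 -0.275   0.105 ]
white [234.8 232.9] 506 [225 218  23  33] [0.701  0.0409 0.066 ]
white [283.2 266.3] 105 [277 262  13  10] [0.5879 0.0918 0.066 ]
white [248.1 276.5] 107 [242 272  13  10] [0.6403 0.1297 0.066 ]
white [268.7 279.5] 107 [263 275  13  10] [0.6032 0.1261 0.066 ]
white [289.  281.9] 113 [283 277  13  11] [0.5672 0.1216 0.066 ]
white [253.8 293. ] 116 [248 288  13  11] [0.6183 0.1599 0.066 ]
[0.6017 0.1866 0.05  ]
[0.6039 0.0599 0.05  ]
[0.6675 0.1256 0.05  ]
[0.5384 0.1228 0.05  ]
```

View pics/pot.png

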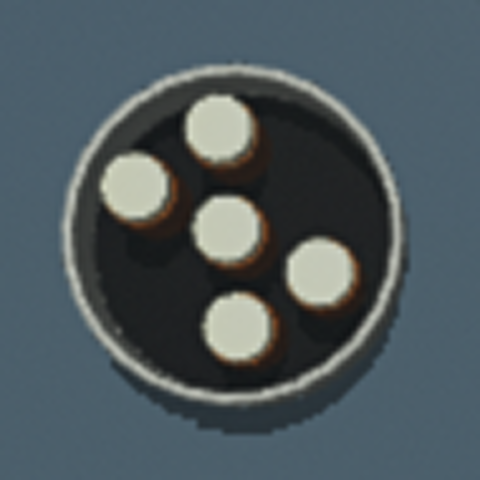

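```bash
cat >> h.py <<'E'
def to(s,p):
    R=cv2.Rodrigues(np.array(s['tool_rot']))[0]; return (R.T@(np.array(p)-s['ee_pos'])*1000).round(1)
E
python3 - <<'E'
from h import *;from station import manip
s=manip.read_state();print(cv2.Rodrigues(np.array(s['tool_rot']))[0].round(3))
print(to(s,(.459,-.088,.2)))
E
```

```text
[[-0.912  0.411 -0.001]
 [ 0.411  0.912 -0.001]
 [ 0.    -0.001 -1.   ]]
[-454.6 -416.1   31.2]
```

Emit:
{"op": "play_rows", "data": {
  "deltas": [
    [[-18, -17, 0], 0, 0.5],
    [[-25, -23, 0], 0, 0.5],
    [[-25, -23, 0], 0, 0.5],
    [[-25, -23, 0], 0, 0.5],
    [[-25, -23, 0], 0, 0.5],
    [[-25, -23, 0], 0, 0.5],
    [[-25, -23, 0], 0, 0.5],
    [[-25, -23, 0], 0, 0.5],
    [[-25, -23, 0], 0, 0.5],
    [[-25, -23, 0], 0, 0.5]
  ],
  "newtons": 30
}}

```text
time: 1.15
ee_pos: [0.3455, 0.1731, 0.2313]
tool_rot: [0.661, 3.071, 0.0]
force: [0.8, -0.0, 0.1]
gripper_width: 0.748
finger_force: 0.0
```

Emit:
{"op": "play_rows", "data": {
  "deltas": [
    [[-25, -23, 4], 0, 0.5],
    [[-25, -23, 4], 0, 0.5],
    [[-25, -23, 4], 0, 0.5],
    [[-25, -23, 4], 0, 0.5],
    [[-25, -23, 4], 0, 0.5],
    [[-25, -23, 4], 0, 0.5],
    [[-25, -23, 4], 0, 0.5],
    [[-20, -15, 3], 0, 0.5],
    [[-16, -16, 0], 0, 0.5],
    [[0, 0, 0], 0, 0.5]
  ]
}}

```text
time: 2.15
ee_pos: [0.4595, -0.0895, 0.1999]
tool_rot: [0.664, 3.07, -0.001]
force: [0.0, 1.1, 0.0]
gripper_width: 0.75
finger_force: 0.0
```

```bash
cat > w.py <<'E'
from h import *;from station import manip;import sys,pickle
s=manip.read_state();im=manip.get_image('wrist');C=cam(im,s)
print(s['time'],np.round(s['ee_pos'],4),s['tool_rot'],s['gripper_width'],s['force'])
h=cv2.cvtColor(im['frame'],cv2.COLOR_RGB2HSV);H,S,V=[h[...,i].astype(int) for i in range(3)]
cv2.imwrite(f'pics/{sys.argv[1]}.png',im['frame'][...,::-1])
for nm,m,z in(('blue',(H>105)&(H<130)&(S>180)&(V>80),.115),('white',(S<50)&(V>180),.066)):
    for c,a,b in blobs(m,300):
        p=ray(*C,c,z);print(nm,c.round(1),a,b[:4],p.round(4),to(s,p))
E
python3 w.py w1
```

```text
2.15 [ 0.4595 -0.0895  0.1999] [ 6.64416004e-01  3.07040045e+00 -8.26440457e-04] 0.7498911315204051 [0.02737999 1.13856187 0.02739489]
blue [322.9 227.1] 1077 [299 211  58  43] [ 0.4468 -0.0832  0.115 ] [14.1  0.5 84.9]
white [604.9 289.9] 991 [583 210  57 150] [0.5784 0.0719 0.066 ] [-41.6 196.2 133.8]
white [629.9 291.5] 601 [618 274  22  34] [0.5867 0.0874 0.066 ] [-42.7 213.8 133.8]
white [519.6 465.7] 1062 [500 448  48  32] [ 0.6954 -0.0263  0.066 ] [-188.6  155.2  133.9]
```

View pics/w1.png

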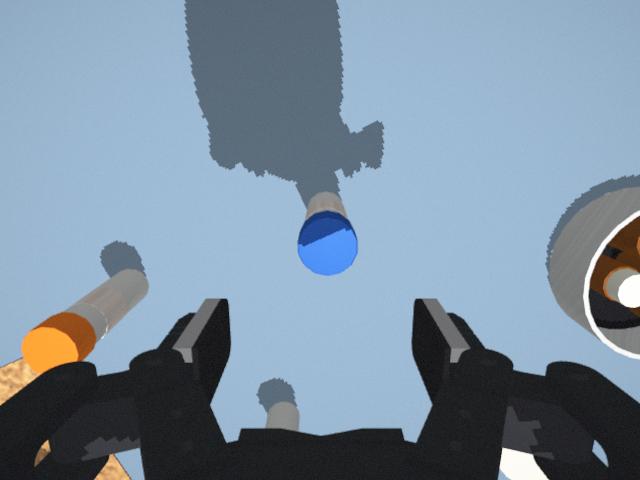

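The cap is centred about (328,245) between the fingers; mask split by shadow, so I use the top disc's centre.

Run:
```python
from h import *;from station import manip
s=manip.read_state();im=manip.get_image('wrist');C=cam(im,s);f=im['frame'].astype(int)
m=(f[...,2]>1.9*f[...,0])&(f[...,2]>80)&(f[...,2]-f[...,1]>50)
for c,a,b in blobs(m,300):print(c,a,b)
for px in((328,246),(328,275),(298,246),(358,246)):print(px,to(s,ray(*C,px,.115)),ray(*C,px,.115).round(4))
```

```text
[325.57996661 245.67712855] 2995 [ 296  213   60   65 2995]
(328, 246) [ 3.4  3.4 84.9] [ 0.457  -0.0837  0.115 ]
(328, 275) [-13.6   3.5  84.9] [ 0.4725 -0.0907  0.115 ]
(298, 246) [  3.4 -13.3  84.9] [ 0.4501 -0.0989  0.115 ]
(358, 246) [ 3.4 20.  84.9] [ 0.4638 -0.0686  0.115 ]
```

Emit:
{"op": "play_rows", "data": {
  "deltas": [
    [[1, 1, 8], 0, 0.5],
    [[1, 1, 14], 0, 0.5],
    [[0, 0, 15], 0, 0.5],
    [[0, 0, 15], 0, 0.5],
    [[0, 0, 15], 0, 0.5],
    [[0, 0, 15], 0, 0.5],
    [[0, 0, 15], 0, 0.5],
    [[0, 0, 12], 0, 0.5],
    [[0, 0, 8], 0, 0.5],
    [[0, 0, 0], 0, 0.5]
  ]
}}

```text
time: 3.25
ee_pos: [0.4566, -0.0838, 0.0824]
tool_rot: [-0.659, -3.07, -0.0]
force: [0.7, -0.4, 0.5]
gripper_width: 0.756
finger_force: 0.0
```

Emit:
{"op": "play_rows", "data": {
  "deltas": [
    [[0, 0, 0], 0, 0.1],
    [[0, 0, 0], 0, -0.1],
    [[0, 0, 0], 0, -0.2],
    [[0, 0, 0], 0, -0.4],
    [[0, 0, 0], 0, -0.6],
    [[0, 0, 0], 0, -0.6],
    [[0, 0, 0], 0, -0.6],
    [[0, 0, 0], 0, -0.6],
    [[0, 0, 0], 0, -0.6],
    [[0, 0, 0], 0, -0.6]
  ]
}}

```text
time: 4.25
ee_pos: [0.4582, -0.0849, 0.0839]
tool_rot: [0.661, 3.07, -0.0]
force: [-0.6, 0.5, 6.1]
gripper_width: 0.389
finger_force: 29.6
```

Run:
```python
from h import *;from station import manip
s=manip.read_state();print(s['ee_pos'],s['tool_rot'],s['force'])
for p in((.582,.1545,.195),(.626,.095,.195)):print(to(s,p))
im=manip.get_image('side');cv2.imwrite('pics/s2.png',cv2.resize(im['frame'][100:280,280:480,::-1],(600,540)))
```

```text
[ 0.45819794 -0.08489436  0.08391563] [ 6.60546507e-01  3.07004355e+00 -1.81259647e-04] [-0.59472771  0.45145337  6.07474203]
[ -14.5  269.1 -111. ]
[ -79.1  233.  -110.9]
```

View pics/s2.png

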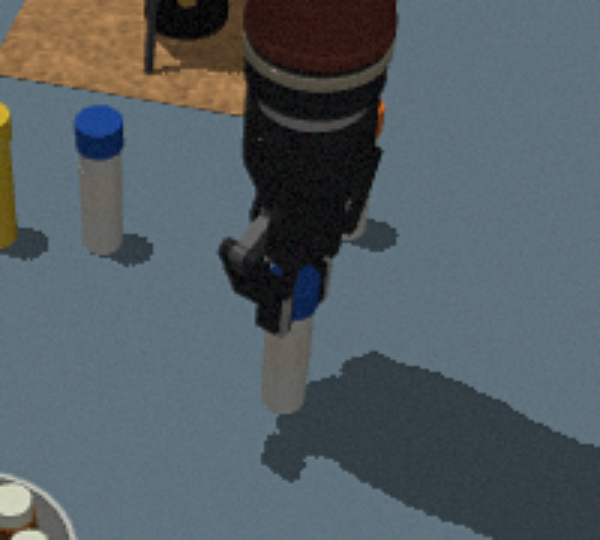

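Side view: the cap is held squarely, the tube is upright. Lift and carry.

Emit:
{"op": "play_rows", "data": {
  "deltas": [
    [[0, 0, -4], 0, -0.6],
    [[0, 0, -10], 0, -0.6],
    [[0, 0, -16], 0, -0.6],
    [[0, 0, -16], 0, -0.6],
    [[0, 0, -16], 0, -0.6],
    [[0, 0, -16], 0, -0.6],
    [[0, 0, -16], 0, -0.6],
    [[0, 0, -10], 0, -0.6],
    [[0, 5, -7], 0, -0.6],
    [[0, 10, 0], 0, -0.6]
  ],
  "newtons": 40
}}

```text
time: 5.3
ee_pos: [0.4643, -0.071, 0.1951]
tool_rot: [0.662, 3.07, -0.0]
force: [0.9, -0.5, -0.3]
gripper_width: 0.388
finger_force: 39.7
```

Emit:
{"op": "play_rows", "data": {
  "deltas": [
    [[-1, 16, 0], 0, -0.6],
    [[-2, 24, 0], 0, -0.6],
    [[-2, 32, 0], 0, -0.6],
    [[-2, 34, 0], 0, -0.6],
    [[-2, 34, 0], 0, -0.6],
    [[-2, 34, 0], 0, -0.6],
    [[-2, 32, 0], 0, -0.6],
    [[-1, 24, 0], 0, -0.6],
    [[-1, 16, 0], 0, -0.6],
    [[0, 8, 0], 0, -0.6]
  ]
}}

```text
time: 6.3
ee_pos: [0.5818, 0.1564, 0.1931]
tool_rot: [-0.658, -3.07, 0.0]
force: [-0.1, -0.2, 0.1]
gripper_width: 0.384
finger_force: 39.8
```

```bash
python3 w.py w2
python3 - <<'E'
from h import *;from station import manip
s=manip.read_state();print(to(s,(.582,.1545,.195)))
C=cam(manip.get_image('side'))
f=manip.get_image('side')['frame'][200:350,200:400,::-1];cv2.imwrite('pics/s3.png',cv2.resize(f,(800,600),interpolation=2))
def pj(p):
    q=C[0]@(C[1]@np.array(p)+C[2]);return ((q[:2]/q[2]-[200,200])*4).round(0)
for z in(0,.115):print(pj((*s['ee_pos'][:2],s['ee_pos'][2]-.084+z)))
E
```

```text
6.3 [0.5818 0.1564 0.1931] [-6.57769708e-01 -3.07046829e+00  3.13772826e-04] 0.38445509482181867 [-0.10777327 -0.18684718  0.1356776 ]
blue [320.8 349.6] 11036 [265 286 112 126] [0.633  0.1327 0.115 ] [-56.5  -0.6  78. ]
white [286.8 235.6] 2086 [205 184 181 138] [0.5735 0.1351 0.066 ] [ -1.3 -22.8 127.1]
white [264.4 235.5] 1119 [246 215  38  40] [0.5674 0.1218 0.066 ] [ -1.2 -37.4 127.1]
white [238.1 280.4] 1049 [220 260  38  39] [0.5881 0.092  0.066 ] [-32.3 -56.2 127.1]
white [359.2 278.3] 392 [350 262  19  37] [0.62   0.1668 0.066 ] [-30.7  25.2 127. ]
white [283.1 278.5] 308 [276 264  16  33] [0.5993 0.1201 0.066 ] [-30.9 -25.9 127.1]
white [268.3 419. ] 580 [254 406  35  24] [0.6941 0.0629 0.066 ] [-140.9  -39.2  126.9]
[-0.9 -1.9 -1.8]
[290. 325.]
[264. 143.]
```

View pics/s3.png

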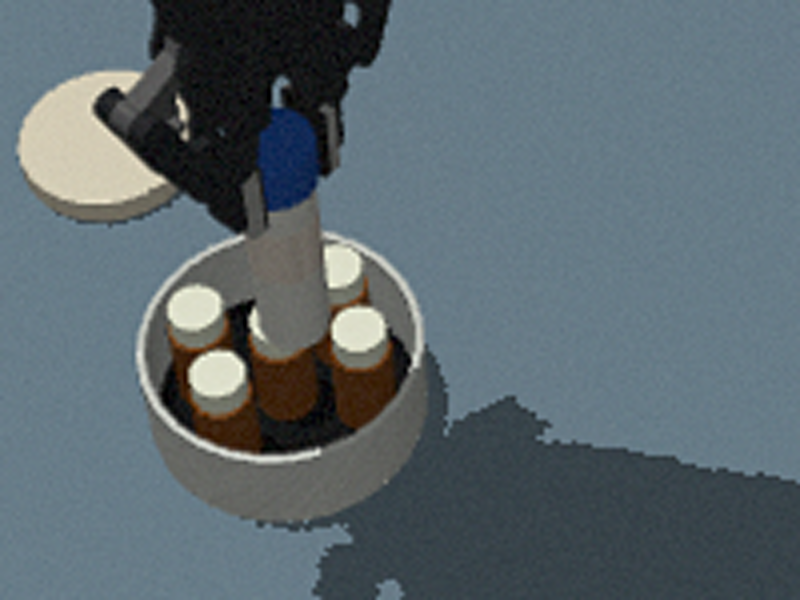

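View pics/w2.png

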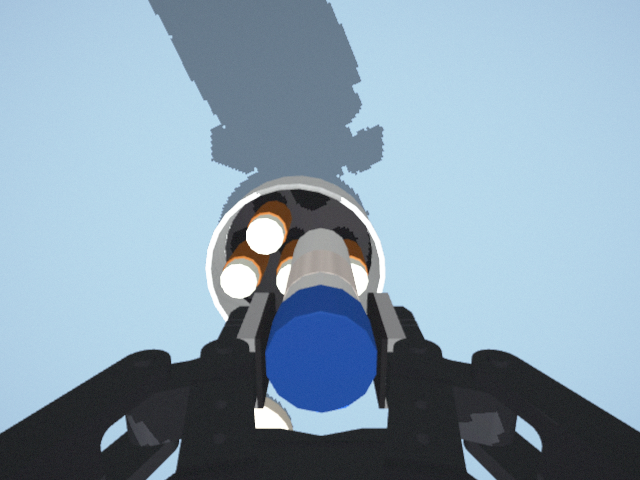

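Run:
```python
from h import *;from station import manip
s=manip.read_state();im=manip.get_image('wrist');K=im['intrinsics'];M=np.linalg.inv(im['mount'])
f=im['frame'];cv2.imwrite('x.png',f[...,::-1])
f=f.astype(int)
m=(f[...,2]>1.9*f[...,0])&(f[...,2]>80)&(f[...,2]-f[...,1]>50)
print([(b) for c,a,b in blobs(m,3000)])
t=np.linspace(0,2*np.pi,73)
def pr(x0,z,r):
    P=np.c_[x0+r*np.cos(t),r*np.sin(t),0*t+z,0*t+1]@M.T;q=P[:,:3]@K.T;q=q[:,:2]/q[:,2:];return q.min(0).round(1),q.max(0).round(1)
for x0 in(-4,-2,0,2,4):
    x0/=1000
    print(x0,'captop',pr(x0,-.031,.017),'capbot',pr(x0,-.009,.017),'foot',pr(x0,.084,.015))
print(f[215:250:2,322].tolist())
```

```text
[array([  265,   285,   112,   128, 11162], dtype=int32)]
-0.004 captop (array([265.2, 322.4]), array([380.2, 424.3])) capbot (array([273.2, 293.4]), array([371.6, 382.7])) foot (array([294.9, 233.1]), array([348.8, 284.6]))
-0.002 captop (array([264.9, 315.9]), array([380.4, 418.7])) capbot (array([273.1, 287.8]), array([371.8, 377.7])) foot (array([294.9, 229.5]), array([348.9, 281.2]))
0.0 captop (array([264.7, 309.4]), array([380.7, 413. ])) capbot (array([272.9, 282.2]), array([372. , 372.7])) foot (array([294.8, 225.9]), array([349. , 277.9]))
0.002 captop (array([264.5, 302.9]), array([381. , 407.3])) capbot (array([272.7, 276.5]), array([372.2, 367.7])) foot (array([294.8, 222.4]), array([349. , 274.5]))
0.004 captop (array([264.2, 296.2]), array([381.2, 401.6])) capbot (array([272.6, 270.8]), array([372.4, 362.6])) foot (array([294.7, 218.8]), array([349.1, 271.2]))
[[71, 70, 72], [72, 71, 75], [73, 70, 75], [73, 68, 74], [72, 70, 76], [72, 69, 75], [77, 73, 79], [164, 164, 162], [165, 165, 164], [165, 166, 164], [166, 167, 165], [165, 166, 164], [164, 167, 165], [166, 167, 167], [163, 164, 162], [166, 169, 167], [165, 165, 164], [165, 164, 160]]
```

Wrist view: the tube hangs straight on the tool axis (within 1 mm) above the free place, with gaps to both neighbouring vials. Lowering.

Emit:
{"op": "play_rows", "data": {
  "deltas": [
    [[1, -1, 5], 0, -0.6],
    [[0, 0, 10], 0, -0.6],
    [[0, 0, 12], 0, -0.6],
    [[0, 0, 12], 0, -0.6],
    [[0, 0, 12], 0, -0.6],
    [[0, 0, 12], 0, -0.6],
    [[0, 0, 12], 0, -0.6],
    [[0, 0, 10], 0, -0.6],
    [[0, 0, 6], 0, -0.6],
    [[0, 0, 3], 0, -0.6]
  ]
}}

```text
time: 7.5
ee_pos: [0.5804, 0.1538, 0.0996]
tool_rot: [-0.66, -3.071, 0.0]
force: [-0.3, -0.3, 0.3]
gripper_width: 0.386
finger_force: 39.8
```

Emit:
{"op": "play_rows", "data": {
  "deltas": [
    [[0, 0, 2], 0, -0.6],
    [[0, 0, 1], 0, -0.6],
    [[0, 0, 1], 0, -0.6],
    [[0, 0, 1], 0, -0.6],
    [[0, 0, 1], 0, -0.6],
    [[0, 0, 1], 0, -0.6],
    [[0, 0, 1], 0, -0.6],
    [[0, 0, 1], 0, -0.6],
    [[0, 0, 0], 0, -0.6],
    [[0, 0, 0], 0, -0.6]
  ]
}}

```text
time: 8.5
ee_pos: [0.5806, 0.1538, 0.0913]
tool_rot: [-0.661, -3.071, 0.0]
force: [-0.4, 0.5, -2.2]
gripper_width: 0.386
finger_force: 39.8
```

Emit:
{"op": "play_rows", "data": {
  "deltas": [
    [[0.5, 1, 0], 0, -0.6],
    [[0, 0.5, 0], 0, -0.6],
    [[0, 0, 0.5], 0, -0.6],
    [[0, 0, 0.5], 0, -0.6],
    [[0, 0, 0.5], 0, -0.6],
    [[0, 0, 0.5], 0, -0.6],
    [[0, 0, 0.5], 0, -0.6],
    [[0, 0, 0.5], 0, -0.6],
    [[0, 0, 0], 0, -0.6],
    [[0, 0, 0], 0, -0.6]
  ]
}}

```text
time: 9.5
ee_pos: [0.5811, 0.1553, 0.089]
tool_rot: [0.661, 3.07, 0.0]
force: [-1.7, -0.9, 6.4]
gripper_width: 0.385
finger_force: 40.4
```

Floor contact at 6 N; release and rise.

Emit:
{"op": "play_rows", "data": {
  "deltas": [
    [[0, 0, 0], 0, -0.2],
    [[0, 0, 0], 0, -0.15],
    [[0, 0, 0], 0, -0.1],
    [[0, 0, 0], 0, 0],
    [[0, 0, 0], 0, 0.1],
    [[0, 0, 0], 0, 0.2],
    [[0, 0, 0], 0, 0.3],
    [[0, 0, 0], 0, 0.3],
    [[0, 0, -5], 0, 0.3],
    [[0, 0, -10], 0, 0.3]
  ]
}}

```text
time: 10.5
ee_pos: [0.5803, 0.1553, 0.1033]
tool_rot: [-0.661, -3.07, 0.001]
force: [0.5, -0.7, -0.2]
gripper_width: 0.651
finger_force: 0.0
```

Emit:
{"op": "play_rows", "data": {
  "deltas": [
    [[0, 0, -12], 0, 0.3],
    [[0, 0, -14], 0, 0.3],
    [[0, 0, -14], 0, 0.3],
    [[0, 0, -14], 0, 0.3],
    [[0, 0, -14], 0, 0.3],
    [[0, 0, -14], 0, 0.4],
    [[0, 0, -12], 0, 0.4],
    [[0, 0, -8], 0, 0.4],
    [[0, 0, 0], 0, 0.4],
    [[0, 0, 0], 0, 0.4]
  ]
}}

```text
time: 11.5
ee_pos: [0.5807, 0.1554, 0.2051]
tool_rot: [-0.661, -3.071, 0.0]
force: [0.4, -0.4, 0.3]
gripper_width: 0.698
finger_force: 0.0
```

Run:
```python
from h import *;from station import manip
s=manip.read_state();print(s['ee_pos']);im=manip.get_image('wrist');C=cam(im,s)
cv2.imwrite('pics/w3.png',im['frame'][...,::-1])
f=im['frame'].astype(int)
m=(f[...,2]>1.9*f[...,0])&(f[...,2]>80)&(f[...,2]-f[...,1]>50)
for c,a,b in blobs(m,300):print(b,ray(*C,(b[0]+b[2]/2,b[1]+b[3]),.12).round(4))
print(to(s,(.621,-.2028,.2)))
```

```text
[0.58067295 0.15539689 0.20512302]
[ 292  217   59   65 2958] [0.5969 0.1479 0.12  ]
[-184.  -309.9    5.1]
```

View pics/w3.png

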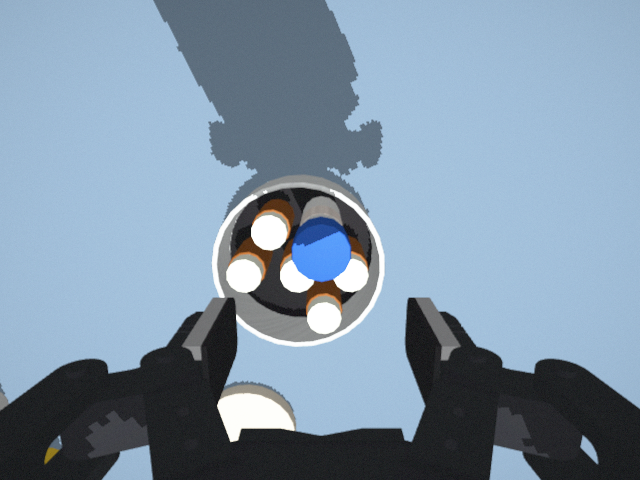

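The first tube stands upright in its place (cap at (321,250)), vials undisturbed. On to the second.

Emit:
{"op": "play_rows", "data": {
  "deltas": [
    [[-8, -14, 0], 0, 0.4],
    [[-14, -24, 0], 0, 0.4],
    [[-18, -30, 0], 0, 0.4],
    [[-18, -30, 0], 0, 0.4],
    [[-18, -30, 0], 0, 0.4],
    [[-18, -30, 0], 0, 0.4],
    [[-18, -30, 0], 0, 0.4],
    [[-18, -30, 0], 0, 0.4],
    [[-18, -30, 0], 0, 0.4],
    [[-16, -28, 2], 0, 0.4]
  ],
  "newtons": 30
}}

```text
time: 12.55
ee_pos: [0.6163, -0.1662, 0.2029]
tool_rot: [-0.662, -3.071, 0.0]
force: [0.9, -0.3, 1.0]
gripper_width: 0.701
finger_force: 0.0
```

Emit:
{"op": "play_rows", "data": {
  "deltas": [
    [[-12, -20, 3], 0, 0.4],
    [[-8, -14, 0], 0, 0.4],
    [[0, 0, 0], 0, 0.4],
    [[0, 0, 0], 0, 0.4],
    [[0, 0, 0], 0, 0.4],
    [[0, 0, 0], 0, 0.4],
    [[0, 0, 0], 0, 0.4],
    [[0, 0, 0], 0, 0.4],
    [[0, 0, 0], 0, 0.4],
    [[0, 0, 0], 0, 0.4]
  ]
}}

```text
time: 13.55
ee_pos: [0.621, -0.2027, 0.2003]
tool_rot: [0.66, 3.071, -0.0]
force: [-0.5, 0.5, -0.6]
gripper_width: 0.703
finger_force: 0.0
```

Run:
```python
from h import *;from station import manip
s=manip.read_state();print(s['ee_pos']);im=manip.get_image('wrist');C=cam(im,s)
cv2.imwrite('pics/w4.png',im['frame'][...,::-1])
f=im['frame'].astype(int)
m=(f[...,2]>1.9*f[...,0])&(f[...,2]>80)&(f[...,2]-f[...,1]>50)
for c,a,b in blobs(m,300):print(b,to(s,ray(*C,(b[0]+b[2]/2,b[1]+b[3]),.115))+[16.5,0,0])
```

```text
[ 0.62103884 -0.20269668  0.20033698]
[ 293  213   61   64 2991] [ 1.6  0.9 85.3]
```

View pics/w4.png

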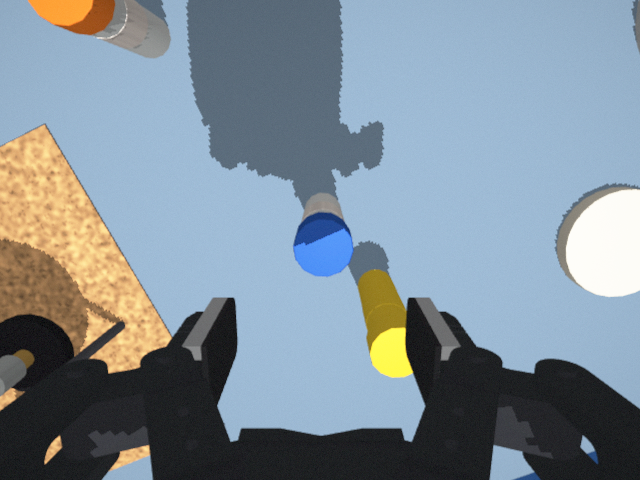

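Blue cap at (323,245) is centred; the yellow look-alike (cap (397,347), base (372,275)) stands near the right finger, so I check its clearance.

Run:
```python
from h import *;from station import manip
import pickle
s=manip.read_state();im=manip.get_image('wrist');C=cam(im,s)
for p,z in(((397,352),.115),((397,352),.105),((373,282),0)):print(to(s,ray(*C,p,z)))
d=pickle.load(open('d.pkl','rb'))['top'];print(to(s,ray(*cam(d),(435,162),.115)))
```

```text
[-62.2  44.8  85.3]
[-67.8  46.8  95.3]
[-60.6  44.  200.3]
[-64.3  46.   85.3]
```

Emit:
{"op": "play_rows", "data": {
  "deltas": [
    [[1, 1, 8], 0, 0.4],
    [[1, 0, 14], 0, 0.4],
    [[0, 0, 15], 0, 0.4],
    [[0, 0, 15], 0, 0.4],
    [[0, 0, 15], 0, 0.4],
    [[0, 0, 15], 0, 0.4],
    [[0, 0, 15], 0, 0.4],
    [[0, 0, 12], 0, 0.4],
    [[0, 0, 7], 0, 0.4],
    [[0, 0, 0], 0, 0.4]
  ]
}}

```text
time: 14.65
ee_pos: [0.6189, -0.2008, 0.0832]
tool_rot: [-0.66, -3.07, -0.001]
force: [-0.4, -0.5, 0.5]
gripper_width: 0.704
finger_force: 0.0
```

Emit:
{"op": "play_rows", "data": {
  "deltas": [
    [[0, 0, 0], 0, 0.1],
    [[0, 0, 0], 0, -0.1],
    [[0, 0, 0], 0, -0.2],
    [[0, 0, 0], 0, -0.4],
    [[0, 0, 0], 0, -0.6],
    [[0, 0, 0], 0, -0.6],
    [[0, 0, 0], 0, -0.6],
    [[0, 0, 0], 0, -0.6],
    [[0, 0, 0], 0, -0.6],
    [[0, 0, 0], 0, -0.6]
  ]
}}

```text
time: 15.65
ee_pos: [0.6202, -0.2013, 0.0851]
tool_rot: [0.66, 3.07, -0.0]
force: [-0.2, 0.7, 6.1]
gripper_width: 0.388
finger_force: 29.8
```

Emit:
{"op": "play_rows", "data": {
  "deltas": [
    [[0, 0, -4], 0, -0.6],
    [[0, 0, -10], 0, -0.6],
    [[0, 0, -16], 0, -0.6],
    [[0, 0, -16], 0, -0.6],
    [[0, 0, -16], 0, -0.6],
    [[0, 0, -16], 0, -0.6],
    [[0, 0, -16], 0, -0.6],
    [[0, 0, -16], 0, -0.6],
    [[0, 0, -6], 0, -0.6],
    [[0, 0, 0], 0, -0.6]
  ],
  "newtons": 40
}}

```text
time: 16.65
ee_pos: [0.62, -0.2013, 0.2013]
tool_rot: [0.66, 3.07, -0.001]
force: [-0.1, 0.4, -1.7]
gripper_width: 0.389
finger_force: 39.7
```

Run:
```python
from h import *;from station import manip
s=manip.read_state();print(s['ee_pos']);print(to(s,(.625,.0957,.195)))
im=manip.get_image('wrist');f=im['frame'].astype(int)
m=(f[...,2]>1.9*f[...,0])&(f[...,2]>80)&(f[...,2]-f[...,1]>50)
print([(b) for c,a,b in blobs(m,3000)],f[215:250:2,322,0].tolist())
```

```text
[ 0.62003843 -0.2013233   0.20131495]
[117.6 272.8   6.1]
[array([  266,   282,   110,   125, 10901], dtype=int32)] [179, 177, 177, 178, 174, 179, 161, 159, 158, 157, 159, 159, 159, 157, 155, 160, 169, 170]
```

Emit:
{"op": "play_rows", "data": {
  "deltas": [
    [[5, 10, 0], 0, -0.6],
    [[8, 20, 0], 0, -0.6],
    [[12, 28, 0], 0, -0.6],
    [[15, 33, 0], 0, -0.6],
    [[15, 33, 0], 0, -0.6],
    [[15, 33, 0], 0, -0.6],
    [[15, 33, 0], 0, -0.6],
    [[14, 32, 0], 0, -0.6],
    [[10, 28, 0], 0, -0.6],
    [[5, 13, 0], 0, -0.6]
  ]
}}

```text
time: 17.7
ee_pos: [0.6228, 0.0887, 0.1994]
tool_rot: [-0.656, -3.071, -0.0]
force: [0.2, -0.1, -0.9]
gripper_width: 0.385
finger_force: 39.8
```

Emit:
{"op": "play_rows", "data": {
  "deltas": [
    [[4, 10, 0], 0, -0.6],
    [[0, 0, 0], 0, -0.6],
    [[0, 0, 0], 0, -0.6],
    [[0, 0, 0], 0, -0.6],
    [[0, 0, 0], 0, -0.6],
    [[0, 0, 0], 0, -0.6],
    [[0, 0, 0], 0, -0.6],
    [[0, 0, 0], 0, -0.6],
    [[0, 0, 0], 0, -0.6],
    [[0, 0, 0], 0, -0.6]
  ]
}}

```text
time: 18.7
ee_pos: [0.6243, 0.0963, 0.2003]
tool_rot: [0.661, 3.071, 0.0]
force: [-0.6, -0.5, -0.7]
gripper_width: 0.386
finger_force: 39.8
```

Run:
```python
from h import *;from station import manip
s=manip.read_state();print(s['ee_pos']);print(to(s,(.625,.0957,.195)))
im=manip.get_image('wrist');cv2.imwrite('pics/w5.png',im['frame'][...,::-1])
```

```text
[0.62432032 0.09629632 0.20032054]
[-0.9 -0.3  5.3]
```

View pics/w5.png

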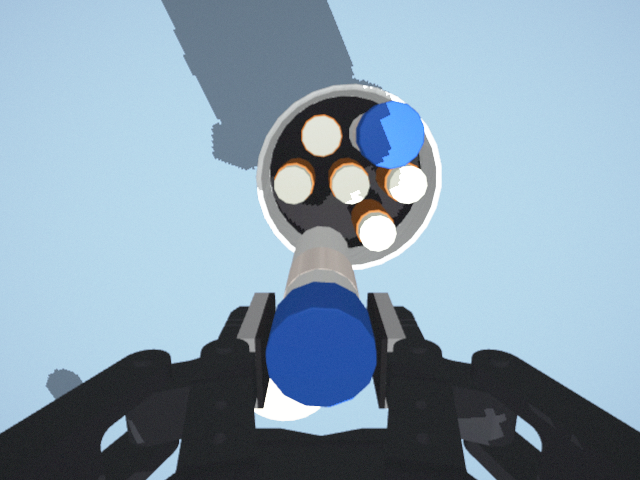

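The tube hangs over the lower free place, first tube standing at (392,135), vials in order. Lower.

Emit:
{"op": "play_rows", "data": {
  "deltas": [
    [[-1, 0, 5], 0, -0.6],
    [[0, 0, 10], 0, -0.6],
    [[0, 0, 12], 0, -0.6],
    [[0, 0, 12], 0, -0.6],
    [[0, 0, 12], 0, -0.6],
    [[0, 0, 12], 0, -0.6],
    [[0, 0, 12], 0, -0.6],
    [[0, 0, 12], 0, -0.6],
    [[0, 0, 8], 0, -0.6],
    [[0, 0, 5], 0, -0.6]
  ]
}}

```text
time: 19.75
ee_pos: [0.6249, 0.0959, 0.0993]
tool_rot: [-0.661, -3.071, 0.0]
force: [0.5, 0.2, -0.5]
gripper_width: 0.384
finger_force: 39.8
```

Emit:
{"op": "play_rows", "data": {
  "deltas": [
    [[0, 0, 2], 0, -0.6],
    [[0, 0, 1], 0, -0.6],
    [[0, 0, 1], 0, -0.6],
    [[0, 0, 1], 0, -0.6],
    [[0, 0, 1], 0, -0.6],
    [[0, 0, 0.5], 0, -0.6],
    [[0, 0, 0.5], 0, -0.6],
    [[0, 0, 0.5], 0, -0.6],
    [[0, 0, 0], 0, -0.6],
    [[0, 0, 0], 0, -0.6]
  ]
}}

```text
time: 20.75
ee_pos: [0.6252, 0.0959, 0.0928]
tool_rot: [-0.661, -3.071, -0.0]
force: [-0.1, 0.6, -0.1]
gripper_width: 0.389
finger_force: 39.8
```

Emit:
{"op": "play_rows", "data": {
  "deltas": [
    [[0, 0, 0.5], 0, -0.6],
    [[0, 0, 0.5], 0, -0.6],
    [[0, 0, 0.5], 0, -0.6],
    [[0, 0, 0.5], 0, -0.6],
    [[0, 0, 0.5], 0, -0.6],
    [[0, 0, 0.5], 0, -0.6],
    [[0, 0, 0], 0, -0.6],
    [[0, 0, 0], 0, -0.6],
    [[0, 0, 0], 0, -0.6],
    [[0, 0, 0], 0, -0.6]
  ]
}}

```text
time: 21.75
ee_pos: [0.6254, 0.0959, 0.0902]
tool_rot: [0.661, 3.071, 0.0]
force: [-0.8, -0.3, 5.4]
gripper_width: 0.381
finger_force: 40.2
```

Contact at 5 N. Release and rise.

Emit:
{"op": "play_rows", "data": {
  "deltas": [
    [[0, 0, 0], 0, -0.2],
    [[0, 0, 0], 0, -0.15],
    [[0, 0, 0], 0, -0.1],
    [[0, 0, 0], 0, 0],
    [[0, 0, 0], 0, 0.1],
    [[0, 0, 0], 0, 0.2],
    [[0, 0, 0], 0, 0.3],
    [[0, 0, 0], 0, 0.3],
    [[0, 0, -5], 0, 0.3],
    [[0, 0, -10], 0, 0.3]
  ]
}}

```text
time: 22.75
ee_pos: [0.6247, 0.0958, 0.1048]
tool_rot: [-0.66, -3.07, 0.001]
force: [-0.0, -0.7, 0.4]
gripper_width: 0.649
finger_force: 0.0
```

Emit:
{"op": "play_rows", "data": {
  "deltas": [
    [[0, 0, -12], 0, 0.3],
    [[0, 0, -14], 0, 0.3],
    [[0, 0, -14], 0, 0.3],
    [[0, 0, -14], 0, 0.3],
    [[0, 0, -14], 0, 0.3],
    [[0, 0, -14], 0, 0.4],
    [[0, 0, -12], 0, 0.4],
    [[0, 0, -8], 0, 0.4],
    [[0, 0, 0], 0, 0.4],
    [[0, 0, 0], 0, 0.4]
  ]
}}

```text
time: 23.75
ee_pos: [0.6251, 0.0959, 0.2066]
tool_rot: [-0.661, -3.071, 0.0]
force: [0.4, -0.8, -0.3]
gripper_width: 0.7
finger_force: 0.0
```

Run:
```python
from h import *;from station import manip
a=manip.get_image('side')['frame'][100:400,180:430,::-1];b=manip.get_image('wrist')['frame'][...,::-1]
cv2.imwrite('pics/end.png',np.hstack([cv2.resize(a,(350,420)),cv2.resize(b,(450,420))]))
```

```text
(no output)
```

View pics/end.png

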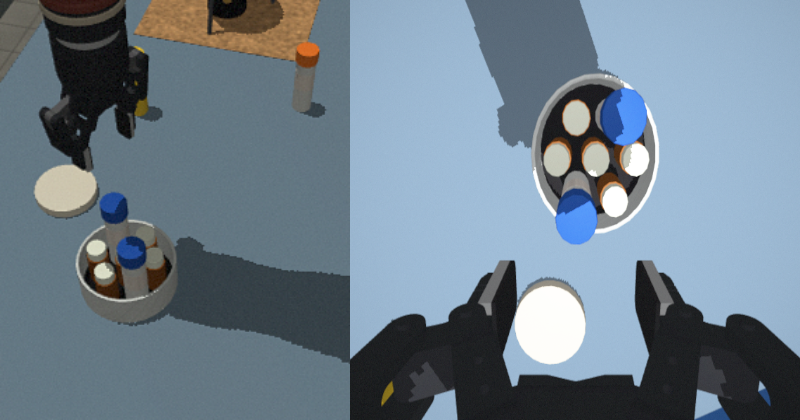

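Both blue tubes stand upright in the pot and complete the hexagon. The orange and yellow tubes are untouched.

```bash
python3 -c "
from station import manip
print(manip.hand_in())"
```

```text
the job is handed in; nothing more can be done
None
```

Both blue-capped tubes now stand upright in the two free places of the pot, each lowered to light floor contact (about 5–6 N) before release; the orange and yellow tubes were not touched, and I handed the job in at about 24 s.

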